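# Square up and lock the lathe tool rest

### The job

On the wood lathe, push on one arm of the T-shaped tool rest with a fingertip to turn it until its bar lies parallel to the wooden workpiece held between the centres. Then push the clamp lever with the black ball knob clockwise (seen from above) fully against its stop to lock the rest. Only push: do not lift the rest up in its socket, do not touch the workpiece, and leave the loose things on the bench where they are.

Things in the scene. Friction and masses are not known exactly. Their poses are not given: they have to be found in the camera images.
- lathe: Fixed small wood lathe, shifted and yawed on the bench. Origin on the bench under its middle; y axis along the spindle from tailstock to headstock, -x on the robot's side. Spindle 190 mm above the bench at x = 0. Headstock y = 180 to 395 mm, 130 mm wide, 250 mm high; tailstock y = -350 to -230 mm, 224 mm high, its hand wheel at y = -398 mm, 110 mm across. Bed 100 mm wide, 90 mm high.
- blank: The wooden workpiece, a part-turned round rod, at most 36 mm in diameter, fixed between the lathe's centres. Origin on the spindle line, 190 mm above the bench; y axis along the rod, which runs from y = -165 to 142 mm. Not to be touched.
- rest_mid (a point): Middle of the top face of the tool rest's bar, on its vertical turning axis, 190 mm above the bench, 105 mm from the spindle line on the robot's side. Bar: dark steel, 150 mm long along this point's y (75 mm each way), 14 mm thick along x, 26 mm high (164 to 190 mm up). Its 25 mm stem stands loose in a socket and could be pulled up.
- rest (a joint): Angle of the tool rest (rad), counter-clockwise from above positive. 0 and also 3.14: parallel to the workpiece, the bar being symmetric; 1.57: square to it. At 0 the point's y is the lathe's y. Starts at 0.5 to 2.64; range -0.4 to 3.54, no stop at parallel. Friction 0.15 N m, it stays where left; the locked lever does not change that.
- lever_pivot (a point): Top of the clamp lever's hub, on its vertical axis, 138 mm above the bench. In the lathe's directions it lies 55 mm towards the robot's side (-x) and 60 mm towards the tailstock (-y) from rest_mid.
- lever_knob (a point): Centre of the black ball knob (30 mm diameter) at the end of the clamp lever's arm, 95 mm from the pivot axis, 165 mm above the bench. The arm is a 12 mm round bar rising from the hub to the knob; at half length its centre is 136 mm above the bench.
- lever (a joint): Angle of the clamp lever (rad), growing clockwise seen from above. At 0 the arm points to the tailstock (-y of the lathe) turned 0.5 rad towards the workpiece; at 1.3 it is locked against its stop, 0.8 rad from -y towards the robot's side. Starts at 0 to 0.35. Friction 0.25 N m (about 3 N at the knob); stays where left.
- jar: Loose jar of wax, 64 mm diameter, 60 mm high, standing on the bench; origin under its centre. Bystander.
- handle: Loose finished turned handle of dark wood, 38 mm diameter, 95 mm high, standing upright; origin under its centre. Bystander.
- chisel: Loose turning chisel lying on the bench, about 290 mm long along its y axis, 26 mm thick; origin on the bench under its ferrule, 150 mm from the handle's end. Bystander.
- banjo: Grey bracket on the lathe's bed that carries rest and lever; fixed, axes as the lathe's, somewhere along the bed. Origin on the bed's top (90 mm up) under the spindle line. Its socket for the rest's stem, 48 mm across, is at x = -105 mm, top 140 mm above the bench. A lug at x = -160, y = -60 mm carries the lever; a 10 mm stop pin there rises to 132 mm.

How it is judged:
By the outcome, as a careful person would: the job done as asked, in the order asked, and still so for the second after the job is handed in, with the robot touching nothing.
It also fails if it takes over 54 s, if anything falls off the work surface, if the arm or the gripper's body presses on something with over 40 N, if the wrist force passes 120 N, or if a joint passes its speed limit or range.

### The arm

A 6-joint arm with a two-finger parallel gripper is mounted at the origin on the work surface. World frame = base frame: x ahead of the robot, y to its left, z up, the work surface at z = 0. Lengths are in m, angles in rad, forces in N, time in s.
With the tool pointing down it reaches from about 0.3 to 0.775 m from the base axis. Payload 14.6 kg.
Tool frame: the origin (TCP) lies at the very end of the fingers, on their centre line; the grasp point (between the pads) lies 19 mm behind it; z points along the fingers, y is the line along which they close (so a half turn about z gives the same grasp; the last joint's range is limited). The gripper opens to 94 mm and grips with 3 to 60 N. Pads are 16 mm wide; open, the fingers measure 119 mm over their backs; the gripper's body (75 mm by 177 mm) begins 78 mm behind the grasp point.
Start: joints at [-1.377, 0.3, 1.521, -0, 1.321, -0.067], TCP at [0.142, -0.531, 0.205] pointing down, gripper open.
Joint ranges: [-3.03, 3.03], [-0.79, 2.21], [0.23, 2.52], [-1.04, 4.18], [0, 3.07], [-2.55, 2.55]. Speed limits (rad/s): [2.22, 2.22, 2.57, 3.14, 3.14, 3.14].

### API

Orientations are given as [roll, pitch, yaw] about the fixed x, y, z axes, in that order (R = Rz(yaw) Ry(pitch) Rx(roll)).
In Python, from station import ctrl gives the robot as it stands. The module is installed in compiled form; this text tells all that it offers.
- The arm moves only by the tool step_arm, never from a script. Its argument "deltas" is a list of rows, each an object with "dp": the shift along the tool's x, y, z scaled (see below), a list of three; "twist": the turn about the tool's z scaled (see below). In form: [{"dp": [tx, ty, tz], "twist": twist}, ...]. A call has 1 to 12 rows; each row shifts and turns the commanded pose from where the row before left it, along the tool's axes as they then stand; what a row does not reach is not made up. The controller multiplies each number of a shift by 0.04 m and each number of a turn by 4 degrees. A row lasts 1/10 s, in which the tool goes at most 50 mm and 8.59 degrees, less where a joint would pass 70% of its speed; a pose out of reach is approached as far as the arm can. A call with a number of a shift or a turn outside -1 to 1 is refused whole. A call with a gripper value outside its range is refused whole. "gripper" is the opening, from -1 (shut) to 1 (fully open), set as the call begins (left out, the last holds). The fingers move at their own pace and stop on an object; "squeeze" is the grip in N (left out, the last holds). Time passes only in rows, so rows that do not move let the fingers close. It gives the time, the measured TCP pose, the force, the opening and the grip force at its end, in the units of the state.
- ctrl.get_obs(): the state, without advancing time (a new reading comes with each control period).
- ctrl.camera(name): name is "side" or "top" or "wrist"; returns (picture, depth): 400x640x3 uint8, red, green, blue; 400x640 float32, m along the optical axis (not along the pixel's ray), 0 where there is no reading.
- ctrl.get_calibration(name): a dict with "fx", "fy", "cx", "cy" (pixels), "distortion" ([k1, k2, p1, p2, k3] as OpenCV has them; the pictures are not rectified), "world_to_cam" (4x4, takes a point from world to camera coordinates); the wrist camera has in their place "hand_eye" (4x4, takes a point from camera to tool coordinates, whose origin is the TCP and whose axes are the flange's). Camera axes: x right, y down, z forward; pixel columns grow to the right and rows downward; lengths in m; the calibration is good to about 2 mm. A picture is of the moment at which its call begins: read the wrist's pose just before it. get_calibration takes no time and is no camera call.
- ctrl.hand_in(): hands the job in; it is judged then, once.
Trained networks look in the newest picture that a camera, given by its name, has taken for a name from the list of things; names that differ only in an ending like _2 or _b are one class to them, and where a whole thing is asked for, a point or a joint stands for the part that bears it (a point fixed in the world has none). Each returns a list of dicts, best first, with "conf" (0 to 1); they miss things now and then, are a little off and sometimes report something else, mostly with a low value. They report only what shows in the picture. A call takes as long as a camera call.
- ctrl.spot_in(camera, label): "rect" ([left, top, right, bottom] as shares, 0 to 1, of the picture: columns of its width, rows of its height, round what is visible of it).
- ctrl.cut_out(camera, label): "pixels" (400x640 bool, what is visible of it) and "rect" ([left, top, right, bottom] as shares, 0 to 1, of the picture: columns of its width, rows of its height, round what is visible of it).
The state is a dict: "time_s": time; "qpos": joint angles; "joint_vel": joint speeds; "tau": joint torques, N m; "ee_pos": TCP position; "eef_rot": TCP orientation; "force": force on the tool from outside, world axes, zero at the start; "moment": the same for the moment, N m; "grip_width": finger opening in m; "grip_force": force on a finger pad.
Only numpy, scipy, OpenCV 4.12 (cv2) and the standard library are available. Lean on these libraries where they do the work, as an engineer would, in place of code of your own. Each camera call takes 0.05 s, during which the arm holds its last target. There are 200 camera calls.

## Working session

There is one attempt and no reset: what is moved stays moved. The work goes in short steps, Python scripts to look and compute and a tool call to move; the robot and the scene stay as the last step left them, time stands still between calls to the robot, and variables do not carry over. Pictures are saved under pics/ and viewed, at most 10 in all, crops included, and the job is handed in when it is done.

Besides the shell and the picture viewer there is one more tool, called after "Call:" as name(argument=value, ...), one argument or row to a line, values as JSON. step_arm: Moves the arm, as the interface text tells. Its arguments: {"type":"object","properties":{"deltas":{"type":"array"},"gripper":{"type":"number"},"squeeze":{"type":"number"}},"required":["deltas"]}

```bash
mkdir -p pics; cat > h.py <<'E'
import numpy as np, cv2
from station import ctrl
def cal(n):
    c=ctrl.get_calibration(n); K=np.array([[c['fx'],0,c['cx']],[0,c['fy'],c['cy']],[0,0,1]]); return c,K,np.array(c['distortion'])
def T_wc(n,obs=None):
    c,K,d=cal(n)
    if n!='wrist': return np.linalg.inv(np.array(c['world_to_cam']))
    from scipy.spatial.transform import Rotation as R
    T=np.eye(4);T[:3,:3]=R.from_euler('xyz',obs['eef_rot']).as_matrix();T[:3,3]=obs['ee_pos'];return T@np.array(c['hand_eye'])
def pts(n,uv,z,T):
    c,K,d=cal(n); p=cv2.undistortPoints(np.array(uv,float).reshape(-1,1,2),K,d).reshape(-1,2)
    P=np.c_[p,np.ones(len(p))]*np.array(z).reshape(-1,1); return P@T[:3,:3].T+T[:3,3]
def cloud(n,mask,dep,T):
    v,u=np.nonzero(mask&(dep>0)); return pts(n,np.c_[u,v],dep[v,u],T)
def proj(n,P,T):
    c,K,d=cal(n); W=np.linalg.inv(T); r,_=cv2.Rodrigues(W[:3,:3]); return cv2.projectPoints(np.array(P,float).reshape(-1,1,3),r,W[:3,3],K,d)[0].reshape(-1,2)
E
python3 - <<'E'
from h import *
np.set_printoptions(precision=3,suppress=True)
for n in ['top','side']:
    im,dep=ctrl.camera(n); cv2.imwrite(f'pics/{n}0.png',im[...,::-1]); T=T_wc(n); np.savez(f'{n}0.npz',im=im,dep=dep)
    print(n,'cam at',T[:3,3])
    for l in ['lathe','blank','rest','rest_mid','lever','lever_knob','lever_pivot','banjo','jar','handle','chisel']:
        for r in ctrl.cut_out(n,l)[:1]:
            m=r['pixels']; C=cloud(n,m,dep,T)
            if len(C): print(l,round(r['conf'],2),m.sum(),(np.array(r['rect'])*[640,400,640,400]).round(),'med',np.median(C,0),'lo',np.percentile(C,3,0),'hi',np.percentile(C,97,0))
o=ctrl.get_obs();print(o)
E
```

```text
top cam at [0.428 0.002 1.422]
lathe 0.96 13279 [186.  74. 520. 166.] med [0.717 0.016 0.204] lo [ 0.655 -0.441  0.034] hi [0.798 0.304 0.25 ]
blank 0.93 1661 [289. 101. 417. 126.] med [ 0.731 -0.069  0.203] lo [ 0.711 -0.213  0.19 ] hi [0.754 0.074 0.21 ]
rest 0.92 346 [331. 130. 358. 181.] med [ 0.627 -0.054  0.189] lo [ 0.569 -0.081  0.174] hi [ 0.689 -0.026  0.194]
rest_mid 0.71 363 [333. 129. 361. 184.] med [ 0.63  -0.051  0.189] lo [ 0.567 -0.08   0.168] hi [ 0.69  -0.026  0.194]
lever 0.91 349 [359. 167. 408. 185.] med [ 0.583 -0.154  0.144] lo [ 0.561 -0.209  0.133] hi [ 0.603 -0.098  0.18 ]
lever_knob 0.81 402 [361. 168. 413. 187.] med [ 0.584 -0.154  0.142] lo [ 0.56  -0.213  0.003] hi [ 0.609 -0.097  0.18 ]
lever_pivot 0.86 379 [359. 167. 412. 185.] med [ 0.584 -0.159  0.144] lo [ 0.562 -0.212  0.116] hi [ 0.606 -0.097  0.18 ]
banjo 0.62 2151 [333. 105. 416. 200.] med [ 0.61  -0.069  0.116] lo [ 0.551 -0.199  0.002] hi [ 0.741 -0.03   0.192]
jar 0.72 469 [196. 234. 221. 256.] med [0.403 0.298 0.059] lo [0.376 0.275 0.02 ] hi [0.429 0.327 0.065]
handle 0.52 180 [422. 252. 4
[... 1247 characters left out ...]
hi [0.424 0.334 0.063]
handle 0.76 350 [410. 165. 431. 196.] med [ 0.375 -0.286  0.053] lo [ 0.362 -0.303  0.006] hi [ 0.391 -0.28   0.097]
chisel 0.56 923 [342. 217. 391. 309.] med [ 0.407 -0.002  0.021] lo [ 0.397 -0.138  0.012] hi [0.421 0.134 0.029]
{'time_s': 1.2, 'qpos': array([-1.377,  0.3  ,  1.521, -0.   ,  1.321, -0.067]), 'joint_vel': array([ 0.   , -0.001, -0.   , -0.   , -0.   , -0.001]), 'tau': array([ -0.001, -53.168, -35.293,   0.071,   0.021,  -0.   ]), 'ee_pos': array([ 0.142, -0.531,  0.205]), 'eef_rot': array([-3.142,  0.   ,  0.261]), 'force': array([ 0.362, -0.432,  0.295]), 'moment': array([-0.014,  0.018,  0.047]), 'grip_force': 0.0, 'grip_width': 0.09389882563833775}
```

View pics/top0.png

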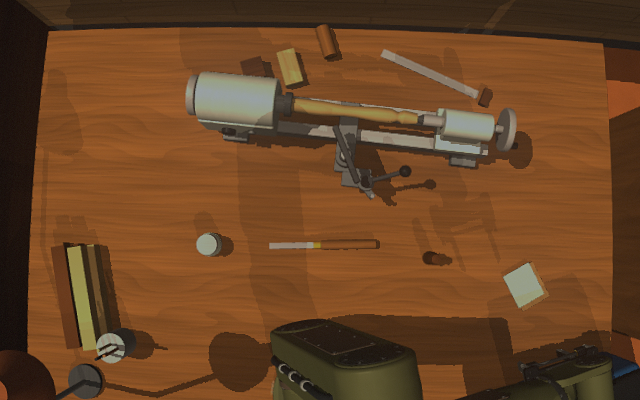

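View pics/side0.png

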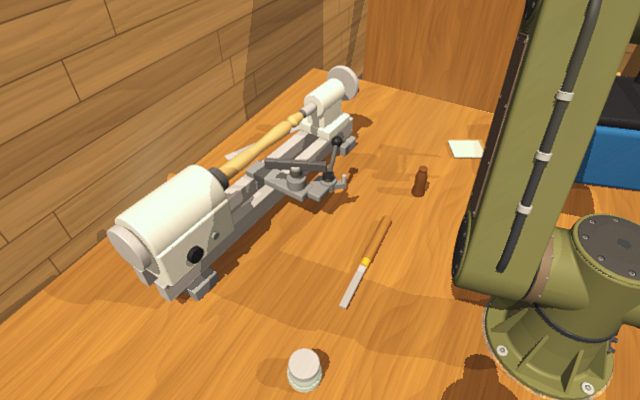

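Top view: the bar runs from about (335,130) to (357,181). The lever hub is near (365,182), with its black knob at (405,171). The blank runs from (290,105) to (420,120). The side view agrees. Next I'll work out the geometry.

```bash
cat > meas.py <<'E'
from h import *
np.set_printoptions(precision=4,suppress=True)
def line(P):
    c=np.median(P,0)
    for k in range(6):
        u,s,v=np.linalg.svd(P-P.mean(0),full_matrices=False); d=v[0]; r=(P-P.mean(0))@v[1]
        P=P[abs(r)<max(2.2*r.std(),.003)]
    d=d*np.sign(d[1]); return P.mean(0),d
def ang(d): return np.arctan2(-d[0],d[1])  # yaw whose y-axis is d
def run(cams=('top','side')):
    for n in cams:
        im,dep=ctrl.camera(n); T=T_wc(n)
        g=lambda l:(lambda r: cloud(n,r[0]['pixels'],dep,T) if r else np.zeros((0,3)))(ctrl.cut_out(n,l))
        B=g('blank') if n=='top' else np.zeros((0,3))
        if len(B):
            B=B[(B[:,2]>.17)&(B[:,2]<.215)]; m,d=line(B[:,:2]); print(n,'blank',m,'yaw',ang(d))
        L=g('lathe'); top=L[L[:,2]>.235]; 
        a=cv2.minAreaRect(top[:,:2].astype(np.float32)); print(n,'headtop rect',a)
        # full-depth: bed front face edge
        v,u=np.nonzero(dep>0); A=pts(n,np.c_[u,v],dep[v,u],T)
        bed=A[(abs(A[:,2]-.09)<.006)&(A[:,0]>.6)&(A[:,0]<.85)&(A[:,1]<.15)&(A[:,1]>-.35)]
        if len(bed)>50:
            e=[];ed=[]
            for y in np.arange(-.34,.15,.01):
                s=bed[abs(bed[:,1]-y)<.006]
                if len(s)>4:e.append((np.percentile(s[:,0],4),y)); ed.append((np.percentile(s[:,0],96),y))
            for q in(e,ed):
                m,d=line(np.array(q)); print(n,'bed edge',m,'yaw',ang(d),len(q))
        R=g('rest'); R=R[(abs(R[:,2]-.19)<.009)]
        if len(R):
            m,d=line(R[:,:2]); t=(R[:,:2]-m)@d; lo,hi=np.percentile(t,[1,99]); print(n,'rest mid',m+d*(lo+hi)/2,'len',hi-lo,'ang',ang(d),len(R),'z',np.median(R[:,2]))
        V=g('lever'); K=V[(V[:,2]>.158)&(V[:,2]<.19)]; print(n,'knob',np.median(K,0),(K.min(0)+K.max(0))/2,len(K)); H=V[(abs(V[:,2]-.138)<.006)]; 
        print(n,'hub-end',H[np.argsort(-H[:,1])[:60]].mean(0))
if __name__=='__main__': run()
E
python3 meas.py
```

```text
top blank [ 0.7318 -0.0669] yaw -0.08539082491412717
top headtop rect ((0.7304537892341614, -0.062386393547058105), (0.7909254431724548, 0.08780904114246368), 84.09439849853516)
top bed edge [ 0.6848 -0.0828] yaw -0.09167244368555147 38
top bed edge [ 0.7797 -0.1103] yaw -0.08805881465411948 38
top rest mid [ 0.6303 -0.0535] len 0.14249320812351512 ang -1.1745439970461262 362 z 0.18916094308386466
top knob [ 0.5927 -0.1975  0.1746] [ 0.595  -0.1938  0.171 ] 131
top hub-end [ 0.572  -0.1027  0.1376]
side headtop rect ((0.7315762042999268, -0.06100127100944519), (0.7882980704307556, 0.08419054001569748), 84.6428451538086)
side bed edge [ 0.6846 -0.0788] yaw -0.08745607282823158 36
side bed edge [ 0.7749 -0.1459] yaw -0.08719357928215803 36
  return _methods._mean(a, axis=axis, dtype=dtype,
  ret = um.true_divide(
Traceback (most recent call last):
  File "meas.py", line 34, in <module>
    if __name__=='__main__': run()
                             ~~~^^
  File "meas.py", line 32, in run
    V=g('lever'); K=V[(V[:,2]>.158)&(V[:,2]<.19)]; print(n,'knob',np.median(K,0),(K.min(0)+K.max(0))/2,len(K)); H=V[(abs(V[:,2]-.138)<.006)];
                                                                                  ~~~~~^^^
ValueError: zero-size array to reduction operation minimum which has no identity
```

Call:
step_arm(
  deltas=[
    {"dp": [0, 0, -0.125], "twist": 1},
    {"dp": [0, 0, -0.125], "twist": 1},
    {"dp": [0, 0, -0.125], "twist": 1},
    {"dp": [0, 0, -0.125], "twist": 1},
    {"dp": [0, 0, -0.125], "twist": 1},
    {"dp": [0.6, -0.85, 0], "twist": 0},
    {"dp": [0.6, -0.85, 0], "twist": 0},
    {"dp": [0.6, -0.85, 0], "twist": 0},
    {"dp": [0.6, -0.85, 0], "twist": 0},
    {"dp": [0.6, -0.85, 0], "twist": 0},
    {"dp": [0.6, -0.85, 0], "twist": 0},
    {"dp": [0, 0, 0], "twist": 0},
  ],
  gripper=-1,
)

```text
time_s: 2.85
ee_pos: [0.3054, -0.3382, 0.2308]
eef_rot: [3.142, -0.001, -0.084]
force: [-0.2, 0.1, 0.2]
grip_width: 0.0021
grip_force: 0.0
```

Call:
step_arm(
  deltas=[
    {"dp": [0.6, -0.85, 0], "twist": 0},
    {"dp": [0.6, -0.85, 0], "twist": 0},
    {"dp": [0.6, -0.85, 0], "twist": 0},
    {"dp": [0.6, -0.85, 0], "twist": 0},
    {"dp": [0.6, -0.85, 0], "twist": 0},
    {"dp": [0.6, -0.85, 0], "twist": 0},
    {"dp": [0.6, -0.85, 0], "twist": 0},
    {"dp": [0.6, -0.85, 0], "twist": 0},
    {"dp": [0.6, -0.85, 0], "twist": 0},
    {"dp": [0.6, -0.85, 0], "twist": 0},
    {"dp": [0, 0, 0], "twist": 0},
    {"dp": [0, 0, 0], "twist": 0},
  ],
)

```text
time_s: 4.05
ee_pos: [0.5723, -0.0236, 0.2299]
eef_rot: [3.141, 0.001, -0.087]
force: [0.3, -1.1, -0.8]
grip_width: 0.0004
grip_force: 0.0
```

```bash
cat > loc.py <<'E'
from h import *
M=np.array([.6303,-.0535]);y=-.088
o=ctrl.get_obs();d=o['ee_pos'][:2]-M;c,s=np.cos(y),np.sin(y)
print('t',o['time_s'],'a,b mm',1000*np.array([c*d[0]+s*d[1],-s*d[0]+c*d[1]]).round(4),'z',o['ee_pos'][2].round(4),'yaw',o['eef_rot'].round(4),'F',o['force'].round(1))
E
python3 loc.py
```

```text
t 4.05 a,b mm [-60.4  24.7] z 0.2299 yaw [ 3.1414e+00  9.0000e-04 -8.7400e-02] F [ 0.3 -1.1 -0.8]
```

Call:
step_arm(
  deltas=[
    {"dp": [0, 0, 0.5], "twist": 0},
    {"dp": [0, 0, 0.5], "twist": 0},
    {"dp": [0, 0, 0.5], "twist": 0},
    {"dp": [0, 0, 0], "twist": 0},
    {"dp": [0, 0.4, 0], "twist": 0},
    {"dp": [0, 0.4, 0], "twist": 0},
    {"dp": [0.1, 0.17, 0], "twist": 0},
    {"dp": [0.1, 0.17, 0], "twist": 0},
    {"dp": [0.15, 0.15, 0], "twist": 0},
    {"dp": [0.15, 0.15, 0], "twist": 0},
    {"dp": [0, 0, 0], "twist": 0},
    {"dp": [0, 0, 0], "twist": 0},
  ],
)

```text
time_s: 5.25
ee_pos: [0.5873, -0.0829, 0.1706]
eef_rot: [3.141, -0.001, -0.089]
force: [0.6, 0.4, -0.0]
grip_width: 0.0008
grip_force: 0.0
```

```bash
python3 loc.py; sed -i 's/;  *print(n,.knob.*$/\n        if len(K): print(n,"knob",np.median(K,0),(K.min(0)+K.max(0))\/2,len(K))/; /hub-end/d' meas.py; sed -n 28,40p meas.py; python3 meas.py | grep -E "rest|knob"; python3 loc.py; python3 -c "
from h import *
im,_=ctrl.camera('top');cv2.imwrite('pics/top1.png',cv2.resize(im[90:230,270:450,::-1],None,fx=4,fy=4))"
```

```text
t 5.25 a,b mm [-40.2 -33.1] z 0.1706 yaw [ 3.1414e+00 -6.0000e-04 -8.8800e-02] F [ 0.6  0.4 -0. ]
                m,d=line(np.array(q)); print(n,'bed edge',m,'yaw',ang(d),len(q))
        R=g('rest'); R=R[(abs(R[:,2]-.19)<.009)]
        if len(R):
            m,d=line(R[:,:2]); t=(R[:,:2]-m)@d; lo,hi=np.percentile(t,[1,99]); print(n,'rest mid',m+d*(lo+hi)/2,'len',hi-lo,'ang',ang(d),len(R),'z',np.median(R[:,2]))
        V=g('lever'); K=V[(V[:,2]>.158)&(V[:,2]<.19)]
        if len(K): print(n,"knob",np.median(K,0),(K.min(0)+K.max(0))/2,len(K))
if __name__=='__main__': run()
top rest mid [ 0.6603 -0.0084] len 0.04227728716969778 ang -0.46608440366526666 90 z 0.19008053676999104
side rest mid [ 0.6368 -0.0381] len 0.11480604840659728 ang -0.5680212239473728 340 z 0.1903786927840438
side knob [ 0.5899 -0.1934  0.1727] [ 0.5919 -0.1939  0.1704] 108
t 5.7 a,b mm [-40.5 -32.6] z 0.1705 yaw [-3.1416e+00 -1.0000e-04 -8.8100e-02] F [-0.2 -0.1 -0.2]
```

View pics/top1.png

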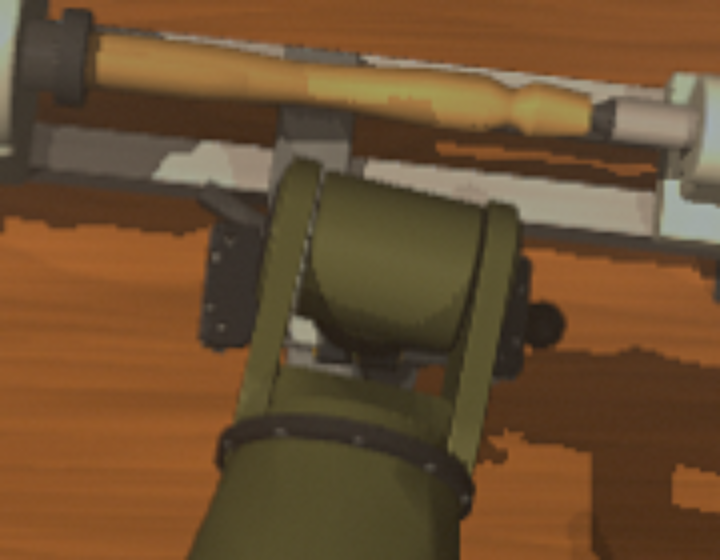

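The picture shows the wrist over the rest. The side view gives a bar angle of about ψ=0.48, which matches the plan, so I'll finish the turn slowly.

Call:
step_arm(
  deltas=[
    {"dp": [0.15, 0.08, 0], "twist": 0},
    {"dp": [0.15, 0.08, 0], "twist": 0},
    {"dp": [0.1, 0.03, 0], "twist": 0},
    {"dp": [0.1, 0.03, 0], "twist": 0},
    {"dp": [0.1, 0.02, 0], "twist": 0},
    {"dp": [0, 0, 0], "twist": 0},
    {"dp": [0, 0, 0], "twist": 0},
  ],
)

```text
time_s: 6.45
ee_pos: [0.6104, -0.0943, 0.1703]
eef_rot: [3.141, -0.001, -0.088]
force: [-0.4, 0.0, 2.0]
grip_width: 0.0005
grip_force: 0.0
```

```bash
python3 loc.py; python3 meas.py | grep -E "rest|knob"
```

```text
t 6.45 a,b mm [-16.2 -42.4] z 0.1703 yaw [ 3.1414e+00 -5.0000e-04 -8.8300e-02] F [-0.4  0.   2. ]
top rest mid [ 0.6172 -0.0922] len 0.22579303259944875 ang -0.18386454107690184 52 z 0.18960627253834583
top knob [ 0.5918 -0.2059  0.1761] [ 0.5938 -0.2055  0.1739] 54
side rest mid [ 0.6301 -0.0364] len 0.11205515741833479 ang -0.08251783091781414 278 z 0.1910888428506311
side knob [ 0.5902 -0.1926  0.1727] [ 0.5936 -0.1913  0.1711] 112
```

Call:
step_arm(
  deltas=[
    {"dp": [-0.5, 0, 0], "twist": 0},
    {"dp": [-0.8, 0, -0.4], "twist": 0},
    {"dp": [-0.8, 0, -0.7], "twist": 0},
    {"dp": [-0.8, 0, -0.7], "twist": 0},
    {"dp": [-0.8, 0, -0.7], "twist": 0},
    {"dp": [-0.8, 0, 0], "twist": 0},
    {"dp": [0, 0, 0], "twist": 0},
    {"dp": [0, 0, 0], "twist": 0},
  ],
)

```text
time_s: 7.7
ee_pos: [0.431, -0.0784, 0.2709]
eef_rot: [3.141, -0.001, -0.088]
force: [0.8, -0.3, -0.5]
grip_width: 0.0
grip_force: 0.0
```

```bash
python3 loc.py; python3 meas.py | grep -vE "headtop";python3 meas.py | grep -vE "headtop"; python3 loc.py; python3 -c "
from h import *
im,_=ctrl.camera('top');cv2.imwrite('pics/top2.png',cv2.resize(im[70:230,250:450,::-1],None,fx=3.5,fy=3.5))"
```

```text
t 7.7 a,b mm [-196.4  -42.3] z 0.2709 yaw [ 3.1414e+00 -1.3000e-03 -8.8500e-02] F [ 0.8 -0.3 -0.5]
top blank [ 0.7318 -0.0672] yaw -0.08621765527190768
top bed edge [ 0.6846 -0.0828] yaw -0.09376819554894758 38
top bed edge [ 0.7798 -0.1103] yaw -0.08564919984758589 38
top rest mid [ 0.6312 -0.0529] len 0.14367282917502244 ang -0.07909618390443633 360 z 0.18911343377265843
top knob [ 0.5931 -0.1972  0.1737] [ 0.5952 -0.1939  0.1706] 129
side bed edge [ 0.7039 -0.1046] yaw -0.03230843010605089 38
side bed edge [ 0.7754 -0.1445] yaw -0.07932926192050184 38
side rest mid [ 0.6282 -0.0525] len 0.14540325800948367 ang -0.0873601922222071 352 z 0.19072667974817747
side knob [ 0.5896 -0.1924  0.1718] [ 0.593  -0.1918  0.1711] 101
top blank [ 0.6307 -0.0529] yaw -0.08148870374684965
top bed edge [ 0.6844 -0.0884] yaw -0.09216521568425168 38
top bed edge [ 0.7796 -0.1103] yaw -0.0868053888281539 38
top rest mid [ 0.631 -0.054] len 0.1428363573606018 ang -0.07616888641103145 356 z 0.18902694287965138
side bed edge [ 0.7066 -0.0989] yaw -0.010264344476299524 37
side bed edge [ 0.7754 -0.1445] yaw -0.08384098605179893 37
side rest mid [ 0.6282 -0.0543] len 0.1469465766261006 ang -0.08732334895293196 356 z 0.19064522705120096
side knob [ 0.5911 -0.1928  0.1733] [ 0.5937 -0.1928  0.1708] 110
t 8.6 a,b mm [-196.5  -42.2] z 0.2705 yaw [-3.1416e+00 -1.0000e-04 -8.8200e-02] F [-1.2 -0.2 -0.5]
```

View pics/top2.png

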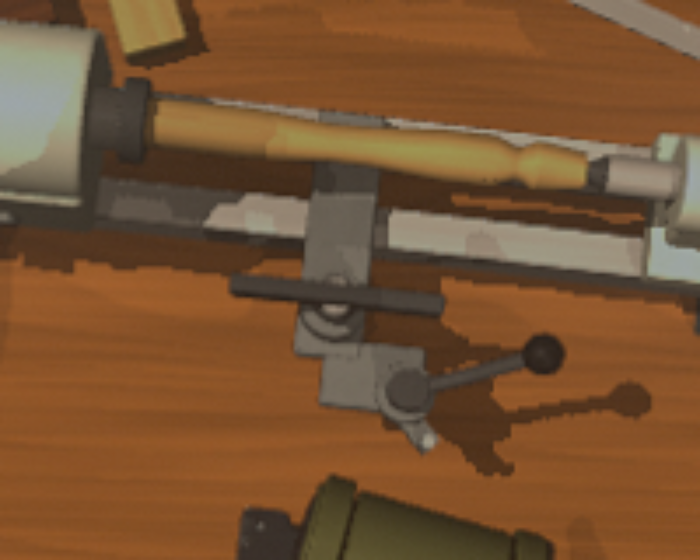

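Top view: the bar runs from crop (235,285) to (440,303), parallel to the blank within about 0.01 rad. The knob is at (543,353). Now the lever.

Call:
step_arm(
  deltas=[
    {"dp": [0.77, 0.35, 0], "twist": 0},
    {"dp": [0.77, 0.35, 0], "twist": 0},
    {"dp": [0.77, 0.35, 0], "twist": 0},
    {"dp": [0.77, 0.35, 0], "twist": 0},
    {"dp": [0.77, 0.35, 0], "twist": 0},
    {"dp": [0.77, 0.35, 0], "twist": 0},
    {"dp": [0.77, 0.35, 0], "twist": 0},
    {"dp": [0, 0, 0], "twist": 0},
    {"dp": [0, 0, 0], "twist": 0},
  ],
)

```text
time_s: 9.55
ee_pos: [0.6369, -0.195, 0.2694]
eef_rot: [-3.141, 0.001, -0.088]
force: [0.4, 0.6, 0.8]
grip_width: 0.0006
grip_force: 0.0
```

```bash
python3 loc.py
```

```text
t 9.55 a,b mm [  19.  -140.3] z 0.2694 yaw [-3.1412e+00  1.4000e-03 -8.8400e-02] F [0.4 0.6 0.8]
```

Call:
step_arm(
  deltas=[
    {"dp": [0, 0, 0.72], "twist": 0},
    {"dp": [0, 0, 0.72], "twist": 0},
    {"dp": [0, 0, 0.72], "twist": 0},
    {"dp": [0, 0, 0.72], "twist": 0},
    {"dp": [0, 0.2, 0], "twist": 0},
    {"dp": [-0.45, 0.2, 0], "twist": 0},
    {"dp": [-0.4, 0.06, 0], "twist": 0},
    {"dp": [-0.4, 0.06, 0], "twist": 0},
    {"dp": [-0.35, -0.04, 0], "twist": 0},
    {"dp": [-0.35, -0.04, 0], "twist": 0},
    {"dp": [0, 0, 0], "twist": 0},
    {"dp": [0, 0, 0], "twist": 0},
  ],
)

```text
time_s: 10.75
ee_pos: [0.5581, -0.2059, 0.157]
eef_rot: [3.141, -0.002, -0.088]
force: [-0.2, -0.5, 0.4]
grip_width: 0.0004
grip_force: 0.0
```

```bash
python3 loc.py;python3 meas.py | grep -E "rest|knob"
```

```text
t 10.75 a,b mm [ -58.5 -158.1] z 0.157 yaw [ 3.141e+00 -2.000e-03 -8.840e-02] F [-0.2 -0.5  0.4]
top rest mid [ 0.6314 -0.053 ] len 0.14530092431892289 ang -0.08339874040693862 375 z 0.18910406280458236
side rest mid [ 0.6286 -0.0535] len 0.14608477396891667 ang -0.08929477263109092 352 z 0.19084659815836358
side knob [ 0.5312 -0.1874  0.1721] [ 0.5312 -0.187   0.1714] 113
```

Call:
step_arm(
  deltas=[
    {"dp": [-0.3, -0.14, 0], "twist": 0},
    {"dp": [-0.3, -0.14, 0], "twist": 0},
    {"dp": [-0.22, -0.18, 0], "twist": 0},
    {"dp": [-0.22, -0.18, 0], "twist": 0},
    {"dp": [-0.05, -0.05, 0], "twist": 0},
    {"dp": [0, 0, 0], "twist": 0},
    {"dp": [0, 0, 0], "twist": 0},
  ],
)

```text
time_s: 11.9
ee_pos: [0.5199, -0.1752, 0.1563]
eef_rot: [3.139, -0.009, -0.088]
force: [25.8, -8.5, -7.4]
grip_width: 0.0004
grip_force: 12.9
```

```bash
python3 loc.py;python3 meas.py | grep -E "knob"
```

```text
t 11.9 a,b mm [ -99.2 -131. ] z 0.1563 yaw [ 3.1392 -0.0095 -0.0883] F [25.8 -8.5 -7.4]
top knob [ 0.4902 -0.1672  0.1738] [ 0.4912 -0.1665  0.1738] 16
side knob [ 0.496  -0.161   0.1725] [ 0.5006 -0.1643  0.1709] 133
```

About 27 N against the stop and the knob is at the expected locked position, so I'll back off.

Call:
step_arm(
  deltas=[
    {"dp": [0.3, 0.25, 0], "twist": 0},
    {"dp": [0.3, 0.25, 0], "twist": 0},
    {"dp": [0, 0, -0.8], "twist": 0},
    {"dp": [0, 0, -0.8], "twist": 0},
    {"dp": [0, 0, -0.8], "twist": 0},
    {"dp": [-0.9, 0.5, 0], "twist": 0},
    {"dp": [-0.9, 0.5, 0], "twist": 0},
    {"dp": [-0.9, 0.5, 0], "twist": 0},
    {"dp": [-0.9, 0.5, 0], "twist": 0},
    {"dp": [0, 0, 0], "twist": 0},
    {"dp": [0, 0, 0], "twist": 0},
  ],
)

```text
time_s: 13.45
ee_pos: [0.3882, -0.2634, 0.2516]
eef_rot: [3.141, -0.001, -0.09]
force: [0.2, 0.0, -0.1]
grip_width: 0.0005
grip_force: 0.0
```

```bash
python3 loc.py;python3 meas.py | grep -E "rest|knob|blank"; python3 -c "
from h import *
im,_=ctrl.camera('top');cv2.imwrite('pics/top3.png',im[...,::-1])"
```

```text
t 13.45 a,b mm [-222.7 -230.3] z 0.2516 yaw [ 3.1415e+00 -6.0000e-04 -8.9600e-02] F [ 0.2  0.  -0.1]
top blank [ 0.7319 -0.0663] yaw -0.08453673432160286
top rest mid [ 0.6314 -0.0531] len 0.14596434297292363 ang -0.08052538465320813 372 z 0.18896300155712054
top knob [ 0.4995 -0.1656  0.1753] [ 0.5013 -0.167   0.1709] 122
side rest mid [ 0.6281 -0.0527] len 0.14492216447150524 ang -0.08549615036283706 343 z 0.19105436594099068
side knob [ 0.4958 -0.1611  0.1731] [ 0.5008 -0.1639  0.1712] 133
```

View pics/top3.png

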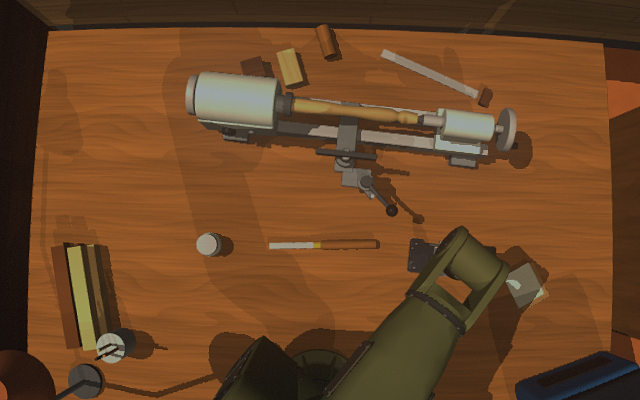

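Final view: the bar (317,152)–(376,156) is parallel to the blank. The lever points to its stop with the knob at (391,211). The jar and chisel have not moved, and the arm is clear of everything.

```bash
python3 -c "
from station import ctrl
print(ctrl.hand_in())"
```

```text
the job is handed in; nothing more can be done
None
```

The tool rest is parallel to the workpiece to within about 0.01 rad and the clamp lever is pushed fully against its stop, so I handed the job in at about 14 s. The upright handle was hidden under the arm in the last picture, but the gripper stayed well above it.

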